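# Uncap the big glue stick

### The job

Get the big glue stick ready for use: lift its loose cap straight off and lower it, mouth down as it came off, into the round well of the wooden desk organiser; do not drop it in. Leave the big glue stick standing upright where it is, and leave the slim stick beside it alone.

Things in the scene. Friction and masses are not known exactly. Their poses are not given: they have to be found in the camera images.
- glue_stick: The big glue stick without its cap: loose, upright, a white barrel 40 mm across on a black foot 42 mm across, 140 g. Origin at the centre of its underside, z up its axis. The barrel ends in a flat shoulder 60 mm up; from there a nozzle 26 mm across rises to 99 mm. It, the slim stick and the organiser stand on the desk (z = 0) in any order from left to right.
- glue_cap: Cap of the big glue stick: a plain black cup, mouth down, 40 mm across, 46 mm tall, 20 g. Origin at the centre of its lower rim; z up through the closed top, 46 mm above. It sits loosely (3.5 mm play, no snap or thread) on the stick's shoulder, rim 60 mm and top 106 mm above the desk; raise it over 40 mm to clear the nozzle. Grip its upper 20 mm from above, across its sides, at any yaw.
- slim_stick: Bystander: a slimmer, lower glue stick of the same make and colours, 28 mm across and 85 mm tall, loose, upright, its cap fast. Origin at the centre of its underside, z upward.
- round_well (a point): Centre of the floor of the round well in the organiser, a fixed light wooden block 90 x 170 x 26 mm at any yaw on the desk. The well is 64 mm across and 18 mm deep, floor 8 mm and rim 26 mm above the desk. z is up; y runs along the block, away from the square well (59 mm wide, holds an eraser) centred 80 mm towards -y.
Not all that is in view belongs to the job. Of the things like the part that bears round_well, leave any that is pink; of the rest the smaller one is meant. What is shaped like the glue_stick but yellow is not meant.

How it is judged:
By the outcome, as a careful person would: the job done as asked, in the order asked, and still so for the second after the job is handed in, with the robot touching nothing.
It also fails if it takes over 37 s, if anything falls off the work surface, if the arm or the gripper's body presses on something with over 40 N, if the wrist force passes 120 N, or if a joint passes its speed limit or range.

### The arm

A 6-joint arm with a two-finger parallel gripper is mounted at the origin on the work surface. World frame = base frame: x ahead of the robot, y to its left, z up, the work surface at z = 0. Lengths are in m, angles in rad, forces in N, time in s.
With the tool pointing down it reaches from about 0.3 to 0.875 m from the base axis. Payload 6.4 kg.
Tool frame: the origin (TCP) lies at the very end of the fingers, on their centre line; the grasp point (between the pads) lies 19 mm behind it; z points along the fingers, y is the line along which they close (so a half turn about z gives the same grasp; the last joint's range is limited). The gripper opens to 85 mm and grips with 20 to 120 N. Pads are 22 mm wide; open, the fingers measure 114 mm over their backs; the gripper's body (76 mm by 85 mm) begins 54 mm behind the grasp point. The pads swing forward as they close: fully open they stand 13 mm farther back than shut.
Start: joints at [-1.509, 0.181, 1.607, -0, 1.354, -0.206], TCP at [0.152, -0.555, 0.231] pointing down, gripper open.
Joint ranges: [-2.99, 2.99], [-0.89, 2.07], [0.3, 2.58], [-1.14, 4.28], [0, 2.63], [-3.12, 3.12]. Speed limits (rad/s): [2.57, 2.57, 3.01, 3.14, 3.14, 3.14].

### API

Orientations are given as a unit quaternion [w, x, y, z].
In Python, from bench import ctrl gives the robot as it stands.
- The arm moves only by the tool jog_arm, never from a script. Its argument "series" is a list that holds one entry, the list of rows, each a list of 7 numbers: the shift along the tool's x, y, z in mm, then the turn, a rotation vector about the tool's x, y, z in rad, then the finger opening in mm, from 0 to 85.4. In form: [[[tx, ty, tz, rx, ry, rz, gripper], ...]]. A call has exactly 10 rows; each row shifts and turns the commanded pose from where the row before left it, along the tool's axes as they then stand; what a row does not reach is not made up. A row lasts 1/10 s, in which the tool goes at most 50 mm and 8.59 degrees, less where a joint would pass 70% of its speed; a pose out of reach is approached as far as the arm can. A call with a gripper value outside its range is refused whole. The fingers move at their own pace and stop on an object; the grip force is fixed at half the most. Time passes only in rows, so rows that do not move let the fingers close, or fill a call up. It gives the time, the measured TCP pose, the force, the opening and the grip force at its end, in the units of the state.
- ctrl.get_obs(): the state, without advancing time (a new reading comes with each control period).
- ctrl.camera(name): name is "scene" or "top"; returns a dict with "frame" (400x640x3 uint8, blue, green, red), "z_map" (400x640 float32, m along the optical axis (not along the pixel's ray), 0 where there is no reading), "fx", "fy", "cx", "cy" (pixels), "k1" (the pictures are not rectified: a ray, as slopes to the right and down, at radius r is drawn at 1 + k1 r^2 times it, then the intrinsics apply), "xyz" and "rotation" of the camera in the world. Camera axes: x right, y down, z forward; pixel columns grow to the right and rows downward; lengths in m; the calibration is good to about 2 mm. A picture is of the moment at which its call begins.
- ctrl.hand_in(): hands the job in; it is judged then, once.
The state is a dict: "time_s": time; "q": joint angles; "dq": joint speeds; "joint_efforts": joint torques, N m; "eef_pos": TCP position; "eef_rot": TCP orientation; "wrist_force": force on the tool from outside, world axes, zero at the start; "torque": the same for the moment, N m; "opening": opening from 0.0 (shut) to 1.0 (fully open); "grasp_force": force on a finger pad.
Only numpy, scipy, OpenCV 4.12 (cv2) and the standard library are available. Lean on these libraries where they do the work, as an engineer would, in place of code of your own. Each camera call takes 0.05 s, during which the arm holds its last target. There are 200 camera calls.

## Working session

There is one attempt and no reset: what is moved stays moved. The work goes in short steps, Python scripts to look and compute and a tool call to move; the robot and the scene stay as the last step left them, time stands still between calls to the robot, and variables do not carry over. Pictures are saved under pics/ and viewed, at most 10 in all, crops included, and the job is handed in when it is done.

Besides the shell and the picture viewer there is one more tool, called after "Call:" as a command line: name --argument value ..., lists and objects as JSON in quotes. jog_arm: Moves the arm, as the interface text tells. Its arguments: {"type":"object","properties":{"series":{"type":"array"}},"required":["series"]}

```bash
mkdir -p pics; cat > h.py <<'E'
import numpy as np, cv2, pickle
from bench import ctrl
def grab(n,tag):
    c=ctrl.camera(n); cv2.imwrite(f'pics/{tag}.png',c['frame']); pickle.dump(c,open(f'{tag}.pkl','wb')); return c
def load(tag): return pickle.load(open(f'{tag}.pkl','rb'))
def rot(c):
    R=np.array(c['rotation'],float)
    if R.shape==(3,3): return R
    from scipy.spatial.transform import Rotation as Ro
    return Ro.from_quat(np.r_[R[1:],R[0]]).as_matrix()
def rays(c,uv):
    uv=np.atleast_2d(np.float64(uv)); K=np.array([[c['fx'],0,c['cx']],[0,c['fy'],c['cy']],[0,0,1.]])
    s=cv2.undistortPoints(uv[:,None],K,np.array([c['k1'],0,0,0.])).reshape(-1,2)
    return np.c_[s,np.ones(len(s))]
def plane(c,uv,z):
    d=rays(c,uv)@rot(c).T; o=np.array(c['xyz']); return o+d*((z-o[2])/d[:,2])[:,None]
def depth(c,uv):
    uv=np.atleast_2d(uv); z=np.array([c['z_map'][int(v),int(u)] for u,v in uv])
    return np.array(c['xyz'])+(rays(c,uv)*z[:,None])@rot(c).T
E
python3 - <<'E'
from h import *
for n in('scene','top'):
    c=grab(n,n+'0'); print({k:v for k,v in c.items() if k not in('frame','z_map')})
print(ctrl.get_obs())
E
```

```text
{'fx': 408.6442054270081, 'fy': 408.6442054270081, 'cx': 313.1816831157626, 'cy': 200.4048809515015, 'k1': -0.08923998409492452, 'xyz': array([0.98576687, 0.04121474, 0.77596267]), 'rotation': array([-0.22326886,  0.65587468,  0.68398516, -0.22834999])}
{'fx': 420.6738012779328, 'fy': 420.6738012779328, 'cx': 312.94844696876635, 'cy': 204.00254486206842, 'k1': -0.018121028839088275, 'xyz': array([0.36114535, 0.0020528 , 0.79580425]), 'rotation': array([-0.03405798,  0.71297117, -0.69964198,  0.03183178])}
{'time_s': 0.1, 'q': array([-1.50926688e+00,  1.81479608e-01,  1.60790020e+00,  5.49584009e-06,
        1.35378692e+00, -2.06291479e-01]), 'dq': array([-2.52621814e-04, -8.34533440e-04, -3.61766342e-03, -5.19692516e-04,
       -8.40128854e-05, -1.60774982e-03]), 'joint_efforts': array([-2.51761918e-05, -4.45880270e+01, -3.52239311e+01, -2.61571586e-04,
        4.22085926e-03, -1.81773265e-05]), 'eef_pos': array([ 0.15215521, -0.55399618,  0.23047078]), 'eef_rot': array([-7.84782592e-04,  9.91047157e-01,  1.33509978e-01,  5.95928140e-05]), 'wrist_force': array([ 0.78399317,  0.06062831, -0.15823294]), 'torque': array([ 0.03662602,  0.00659971, -0.03094909]), 'grasp_force': 0.0, 'opening': 1.0054236281598528}
```

View pics/scene0.png

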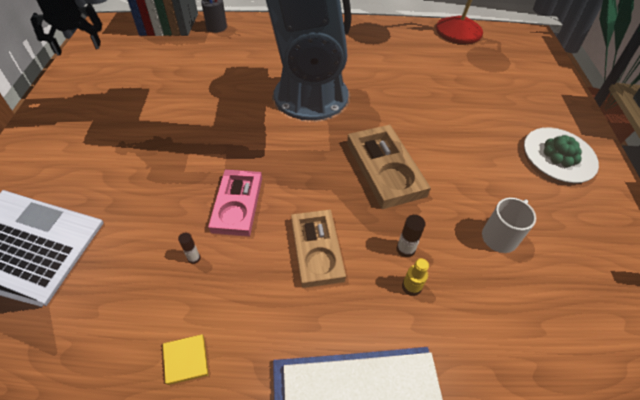

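View pics/top0.png

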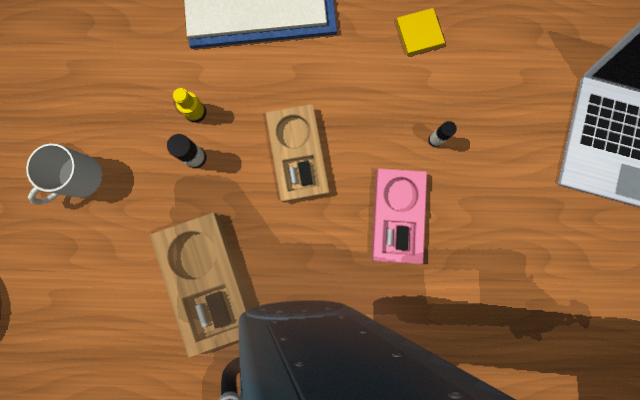

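The top view shows the big stick's cap at about (180,146), with the yellow lookalike at (187,103) and the slim stick at (443,133). The smaller wooden organiser has its round well at (294,131). In the scene view the cap is at (413,225) and the well at (320,261). Next I'll measure these.

```bash
cat > m.py <<'E'
from h import *
def cloud(c):
    v,u=np.mgrid[0:400,0:640]; return depth(c,np.c_[u.ravel(),v.ravel()]).reshape(400,640,3)
def comps(m,minA=30):
    n,l,s,ce=cv2.connectedComponentsWithStats(m.astype(np.uint8)); return [(l==i,s[i],ce[i]) for i in range(1,n) if s[i][4]>=minA]
E
python3 - <<'E'
from m import *
for n in('top','scene'):
    c=load(n+'0'); P=cloud(c); f=c['frame'].astype(int); z=P[...,2]; ok=(c['z_map']>0)&(P[...,0]>.25)
    print(n)
    for lo,hi,nm in((.098,.115,'z106'),(.078,.092,'z85')):
        for m,s,ce in comps(ok&(z>lo)&(z<hi)&(P[...,0]>.25)&(abs(P[...,1])<.4),40):
            (u,v),r=cv2.minEnclosingCircle(np.argwhere(m)[:,::-1].astype(np.float32).copy())
            q=plane(c,[[u,v]],np.median(z[m]))[0]
            print(nm,s,'ctr',np.round(q,4),'r',round(r*c['z_map'][m].mean()/c['fx'],4),'med',np.round(np.median(P[m],0),4),f[m].mean(0).round())
    # wood block top
    for m,s,ce in comps(ok&(z>.021)&(z<.031),300):
        print('block',s,np.round(np.median(P[m],0),4),f[m].mean(0).round())
        rc=cv2.minAreaRect(np.argwhere(m)[:,::-1].astype(np.float32).copy()); bx=plane(c,cv2.boxPoints(rc),.026); print(np.round(bx[:,:2],3).tolist(), np.linalg.norm(bx[0]-bx[1]),np.linalg.norm(bx[1]-bx[2]))
        hs,hh=cv2.findContours(m.astype(np.uint8),cv2.RETR_CCOMP,cv2.CHAIN_APPROX_NONE)
        for k,h in enumerate(hs):
            if hh[0][k][3]>=0 and len(h)>30:
                W=plane(c,h[:,0],.026)[:,:2]; (a,b),r=cv2.minEnclosingCircle(W.astype(np.float32)); print('  hole',np.round([a,b,r],4),W.mean(0).round(4), np.ptp(W,0).round(4))
E
```

```text
top
z106 [173  89  14  12  99] ctr [0.6103 0.2366 0.0993] r 0.0112 med [0.6097 0.2363 0.0993] [  0. 212. 234.]
z106 [167 134  25  24 463] ctr [0.52   0.2311 0.1057] r 0.0206 med [0.5196 0.2312 0.1057] [40. 41. 44.]
z85 [177  93  14  13  54] ctr [0.608  0.2343 0.0856] r 0.0126 med [0.601  0.2276 0.0856] [  3.  88. 103.]
z85 [440 121  17  16 203] ctr [ 0.5626 -0.2262  0.0842] r 0.0141 med [ 0.5627 -0.226   0.0842] [31. 32. 34.]
z85 [179 141  16  20  63] ctr [0.5169 0.2271 0.0849] r 0.0186 med [0.5092 0.216  0.0849] [14. 17. 22.]
block [ 184    0  142   37 4120] [0.7988 0.1402 0.024 ] [207. 224. 225.]
[[0.826, 0.263], [0.83, -0.011], [0.757, -0.012], [0.752, 0.259]] 0.2733272007156538 0.07311567273454735
block [ 265  105   64   97 2504] [0.5304 0.0384 0.0256] [ 98. 150. 191.]
[[0.604, 0.1], [0.622, 0.01], [0.454, -0.022], [0.437, 0.066]] 0.09169605660982999 0.17088366399128907
  hole [0.4896 0.0308 0.0419] [0.4895 0.0307] [0.0701 0.0713]
  hole [0.5676 0.0459 0.0333] [0.5684 0.0458] [0.0651 0.0657]
block [ 373  169   53   95 2609] [ 0.4166 -0.1536  0.0255] [168. 138. 233.]
[[0.332, -0.1
[... 861 characters left out ...]
311, -0.208], [0.336, -0.106], [0.52, -0.116]] 0.19076949153131548 0.10528438046446227
  hole [ 0.4589 -0.1583  0.0341] [ 0.4589 -0.1587] [0.0645 0.0668]
  hole [ 0.3785 -0.1544  0.0416] [ 0.3791 -0.1546] [0.0636 0.0651]
block [ 292  210   54   74 1758] [0.5383 0.0363 0.0259] [ 96. 139. 182.]
[[0.457, -0.026], [0.433, 0.073], [0.609, 0.097], [0.628, 0.009]] 0.10094841566585001 0.1775316837989802
  hole [0.5719 0.0434 0.0336] [0.572  0.0437] [0.0662 0.0665]
  hole [0.4949 0.0283 0.0408] [0.4947 0.0279] [0.0673 0.0694]
block [ 284  353  158   47 6178] [0.8065 0.1327 0.0244] [215. 227. 232.]
[[0.766, -0.016], [0.756, 0.271], [0.836, 0.261], [0.845, -0.01]] 0.2869172054866396 0.08097323619520173
```

Call:
jog_arm --series '[[[10,-12,0,0,0,0,85],[20,-23,0,0,0,0,85],[28,-33,0,0,0,0,85],[28,-33,0,0,0,0,85],[28,-33,0,0,0,0,85],[28,-33,0,0,0,0,85],[28,-33,0,0,0,0,85],[28,-33,0,0,0,0,85],[28,-33,0,0,0,0,85],[28,-33,0,0,0,0,85]]]'

```text
time_s: 1.1
eef_pos: [0.3182, -0.1972, 0.2311]
eef_rot: [0.0, 0.991, 0.133, 0.0]
wrist_force: [0.8, -0.6, -0.1]
opening: 0.994
grasp_force: 0.0
```

Call:
jog_arm --series '[[[28,-33,0,0,0,0,85],[28,-33,0,0,0,0,85],[28,-33,0,0,0,0,85],[28,-33,0,0,0,0,85],[28,-33,0,0,0,0,85],[28,-33,0,0,0,0,85],[28,-33,0,0,0,0,85],[28,-33,0,0,0,0,85],[20,-22,0,0,0,0,85],[10,-12,0,0,0,0,85]]]'

```text
time_s: 2.1
eef_pos: [0.4844, 0.1578, 0.2308]
eef_rot: [-0.0, 0.991, 0.135, -0.0]
wrist_force: [0.5, -0.2, -0.4]
opening: 0.996
grasp_force: 0.0
```

Call:
jog_arm --series '[[[0,0,0,0,0,0,85],[0,0,0,0,0,0,85],[0,0,0,0,0,0,85],[0,0,0,0,0,0,85],[0,0,0,0,0,0,85],[0,0,0,0,0,0,85],[0,0,0,0,0,0,85],[0,0,0,0,0,0,85],[0,0,0,0,0,0,85],[0,0,0,0,0,0,85]]]'

```text
time_s: 3.1
eef_pos: [0.4841, 0.1557, 0.2313]
eef_rot: [-0.0, 0.991, 0.134, -0.0]
wrist_force: [-0.5, 0.3, 1.2]
opening: 0.994
grasp_force: 0.0
```

Call:
jog_arm --series '[[[10,-10,0,0,0,0,85],[18,-20,0,0,0,0,85],[18,-20,0,0,0,0,85],[10.7,-11.8,0,0,0,0,85],[0,0,20,0,0,0,85],[0,0,30,0,0,0,85],[0,0,30,0,0,0,85],[0,0,20,0,0,0,85],[0,0,6,0,0,0,85],[0,0,0,0,0,0,85]]]'

```text
time_s: 4.1
eef_pos: [0.522, 0.2307, 0.1244]
eef_rot: [-0.0, 0.991, 0.134, -0.001]
wrist_force: [0.8, -0.1, -0.2]
opening: 0.989
grasp_force: 0.0
```

```bash
python3 - <<'E'
from m import *
o=ctrl.get_obs();print(o['eef_pos'],o['q'])
c=grab('scene','scene1'); cv2.imwrite('pics/s1c.png',cv2.resize(c['frame'][130:330,310:510],None,fx=3,fy=3,interpolation=cv2.INTER_CUBIC)[:600])
P=cloud(c); z=P[...,2]
for m,s,ce in comps((z>.098)&(z<.11)&(abs(P[...,1]-.23)<.04)&(abs(P[...,0]-.52)<.04),40): print(s,np.median(P[m],0))
d=P[(z>.115)&(z<.150)&(abs(P[...,1]-.23)<.1)&(abs(P[...,0]-.52)<.1)]
for lo in np.arange(.15,.32,.01):
    e=d[(d[:,1]>=lo)&(d[:,1]<lo+.01)]
    if len(e): print(round(lo,2),len(e),e.min(0).round(3),e.max(0).round(3))
E
```

```text
[0.52204531 0.23066811 0.12444653] [2.08088271e-01 2.90353274e-01 1.70516464e+00 1.47269181e-04
 1.14786869e+00 1.51072594e+00]
[405 215  21  19 296] [0.52449161 0.22960284 0.10557764]
0.17 4 [0.533 0.174 0.144] [0.543 0.18  0.149]
0.18 15 [0.543 0.181 0.139] [0.547 0.189 0.15 ]
0.19 2 [0.544 0.191 0.146] [0.546 0.191 0.146]
0.26 7 [0.501 0.269 0.139] [0.508 0.27  0.149]
0.27 30 [0.505 0.27  0.137] [0.522 0.279 0.15 ]
0.28 2 [0.515 0.282 0.147] [0.517 0.285 0.147]
```

View pics/s1c.png

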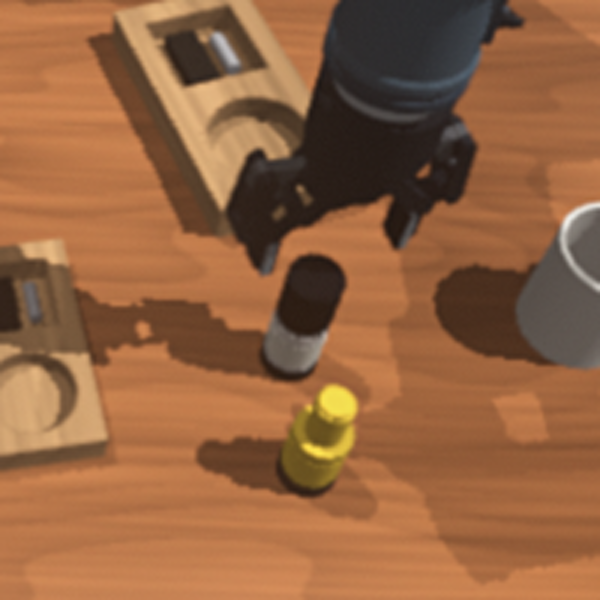

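The gripper (tips near (265,268) and (400,243) in the crop) straddles the cap centrally. The cap top is at (317,275). Next I descend, close and look.

Call:
jog_arm --series '[[[1.5,0,10,0,0,0,85],[0,0,15,0,0,0,85],[0,0,12,0,0,0,85],[0,0,7,0,0,0,85],[0,0,0,0,0,0,85],[0,0,0,0,0,0,60],[0,0,0,0,0,0,50],[0,0,0,0,0,0,46],[0,0,0,0,0,0,44],[0,0,0,0,0,0,42]]]'

```text
time_s: 5.15
eef_pos: [0.5241, 0.2307, 0.0816]
eef_rot: [-0.0, 0.991, 0.133, 0.0]
wrist_force: [-0.2, 0.3, -0.7]
opening: 0.494
grasp_force: 0.1
```

Call:
jog_arm --series '[[[0,0,0,0,0,0,41],[0,0,0,0,0,0,40],[0,0,0,0,0,0,38],[0,0,0,0,0,0,35],[0,0,0,0,0,0,30],[0,0,0,0,0,0,30],[0,0,0,0,0,0,30],[0,0,0,0,0,0,30],[0,0,0,0,0,0,30],[0,0,0,0,0,0,30]]]'

```text
time_s: 6.15
eef_pos: [0.5241, 0.2307, 0.0817]
eef_rot: [-0.0, 0.991, 0.134, 0.0]
wrist_force: [-1.1, 0.3, 4.8]
opening: 0.446
grasp_force: 60.1
```

```bash
python3 - <<'E'
from m import *
o=ctrl.get_obs();print(o['eef_pos'],o['opening'],o['grasp_force'],o['wrist_force'],o['torque'])
c=grab('scene','scene2'); cv2.imwrite('pics/s2c.png',cv2.resize(c['frame'][170:300,350:480],None,fx=4,fy=4,interpolation=cv2.INTER_CUBIC))
E
```

```text
[0.52414062 0.23068986 0.08166158] 0.4464643677350216 60.08475896436721 [-1.08081119  0.25068819  4.83385025] [-0.13543454  0.15108327 -0.01384751]
```

View pics/s2c.png

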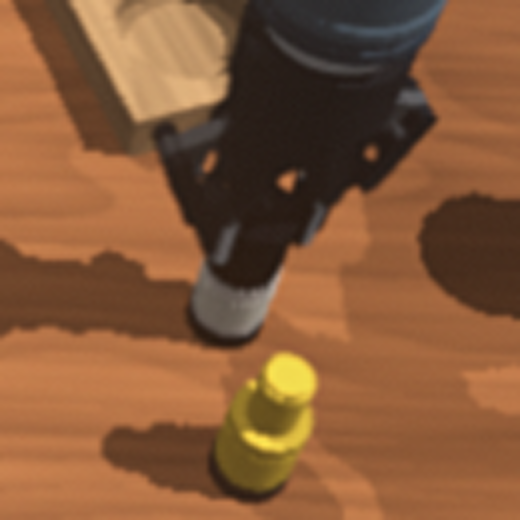

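The cap is gripped between the pads and the stick is upright (its foot is at (228,330) in the crop). I'll lift slowly.

Call:
jog_arm --series '[[[0,0,-3,0,0,0,30],[0,0,-7,0,0,0,30],[0,0,-9,0,0,0,30],[0,0,-9,0,0,0,30],[0,0,-10,0,0,0,30],[0,0,-12,0,0,0,30],[0,0,-15,0,0,0,30],[0,0,-15,0,0,0,30],[0,0,-12,0,0,0,30],[0,0,-8,0,0,0,30]]]'

```text
time_s: 7.2
eef_pos: [0.5244, 0.2308, 0.1832]
eef_rot: [-0.0, 0.991, 0.134, 0.001]
wrist_force: [0.3, -0.1, -0.6]
opening: 0.448
grasp_force: 60.0
```

```bash
python3 - <<'E'
from m import *
o=ctrl.get_obs();print(o['eef_pos'],o['opening'],o['grasp_force'],o['wrist_force'])
c=grab('scene','scene3'); cv2.imwrite('pics/s3c.png',cv2.resize(c['frame'][150:300,340:490],None,fx=4,fy=4,interpolation=cv2.INTER_CUBIC))
E
```

```text
[0.52444957 0.23076685 0.18316387] 0.4478140070504114 60.04926519468427 [ 0.32511683 -0.12815956 -0.64601251]
```

View pics/s3c.png

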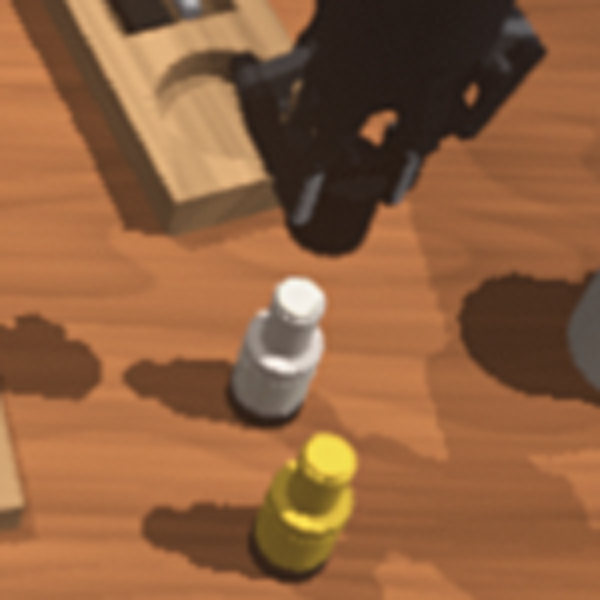

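The cap is off and hanging mouth down, and the stick still stands upright at (268,400) in the crop. I'll carry the cap over the well.

Call:
jog_arm --series '[[[0,10,0,0,0,0,30],[0,20,0,0,0,0,30],[-0.5,30,0,0,0,0,30],[-1,35,0,0,0,0,30],[-1,35,0,0,0,0,30],[-1,30,0,0,0,0,30],[0,20,0,0,0,0,30],[0,11.6,0,0,0,0,30],[0,0,0,0,0,0,30],[0,0,0,0,0,0,30]]]'

```text
time_s: 8.25
eef_pos: [0.5707, 0.0453, 0.1808]
eef_rot: [-0.0, 0.991, 0.133, -0.0]
wrist_force: [-1.0, 0.3, -0.8]
opening: 0.448
grasp_force: 60.1
```

Call:
jog_arm --series '[[[0,0,8,0,0,0,30],[0,0,16,0,0,0,30],[0,0,20,0,0,0,30],[0,0,20,0,0,0,30],[0,0,16,0,0,0,30],[0,0,12,0,0,0,30],[0,0,8,0,0,0,30],[0,0,0,0,0,0,30],[0,0,0,0,0,0,30],[0,0,0,0,0,0,30]]]'

```text
time_s: 9.25
eef_pos: [0.5719, 0.0449, 0.0822]
eef_rot: [0.0, 0.991, 0.134, 0.001]
wrist_force: [-0.0, 0.5, 0.9]
opening: 0.444
grasp_force: 60.1
```

```bash
python3 - <<'E'
from m import *
o=ctrl.get_obs();print(o['eef_pos'],o['opening'],o['grasp_force'],o['wrist_force'])
c=grab('scene','scene4'); cv2.imwrite('pics/s4c.png',cv2.resize(c['frame'][170:320,240:390],None,fx=4,fy=4,interpolation=cv2.INTER_CUBIC))
E
```

```text
[0.57193691 0.04490377 0.08223739] 0.44416081098368226 60.12111356947571 [-0.00734884  0.49464911  0.90719184]
```

View pics/s4c.png

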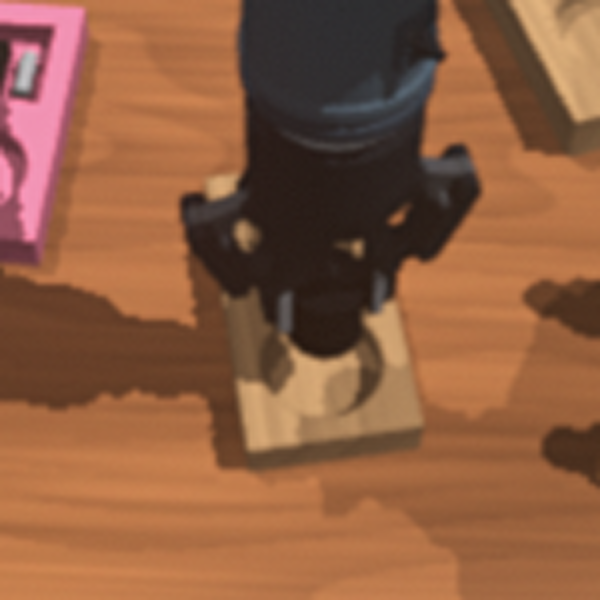

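The cap hangs level over the well (cap at (325,330) in the crop, well centre about (322,365)). I'll lower it to just above the floor.

Call:
jog_arm --series '[[[0,0,5,0,0,0,30],[0,0,8,0,0,0,30],[0,0,10,0,0,0,30],[0,0,10,0,0,0,30],[0,0,7,0,0,0,30],[0,0,5,0,0,0,30],[0,0,3,0,0,0,30],[0,0,1,0,0,0,30],[0,0,0,0,0,0,30],[0,0,0,0,0,0,30]]]'

```text
time_s: 10.3
eef_pos: [0.5715, 0.0449, 0.0327]
eef_rot: [0.0, 0.991, 0.134, 0.0]
wrist_force: [-1.2, 0.6, -0.0]
opening: 0.443
grasp_force: 60.1
```

Call:
jog_arm --series '[[[0,0,0.5,0,0,0,30],[0,0,0.5,0,0,0,30],[0,0,0.5,0,0,0,30],[0,0,0.5,0,0,0,30],[0,0,0.5,0,0,0,30],[0,0,0,0,0,0,30],[0,0,0,0,0,0,30],[0,0,0,0,0,0,30],[0,0,0,0,0,0,30],[0,0,0,0,0,0,30]]]'

```text
time_s: 11.3
eef_pos: [0.5712, 0.0449, 0.0298]
eef_rot: [-0.0, 0.991, 0.134, 0.0]
wrist_force: [0.1, -0.5, -0.5]
opening: 0.447
grasp_force: 60.2
```

Call:
jog_arm --series '[[[0,0,0.3,0,0,0,30],[0,0,0.3,0,0,0,30],[0,0,0.2,0,0,0,30],[0,0,0.2,0,0,0,30],[0,0,0,0,0,0,30],[0,0,0,0,0,0,30],[0,0,0,0,0,0,30],[0,0,0,0,0,0,30],[0,0,0,0,0,0,30],[0,0,0,0,0,0,30]]]'

```text
time_s: 12.3
eef_pos: [0.5713, 0.045, 0.0297]
eef_rot: [0.0, 0.991, 0.134, 0.0]
wrist_force: [-3.7, 0.1, 8.2]
opening: 0.445
grasp_force: 61.0
```

The cap is seated on the floor (8 N). I'll release and retreat.

Call:
jog_arm --series '[[[0,0,-0.5,0,0,0,30],[0,0,0,0,0,0,40],[0,0,0,0,0,0,42],[0,0,0,0,0,0,46],[0,0,0,0,0,0,52],[0,0,0,0,0,0,60],[0,0,0,0,0,0,66],[0,0,0,0,0,0,70],[0,0,0,0,0,0,70],[0,0,0,0,0,0,70]]]'

```text
time_s: 13.3
eef_pos: [0.5712, 0.0449, 0.0293]
eef_rot: [-0.0, 0.991, 0.134, 0.0]
wrist_force: [0.5, -0.6, -0.3]
opening: 0.823
grasp_force: 0.0
```

Call:
jog_arm --series '[[[0,0,-4,0,0,0,70],[0,0,-8,0,0,0,70],[0,0,-12,0,0,0,70],[0,0,-20,0,0,0,70],[0,0,-25,0,0,0,70],[0,0,-30,0,0,0,70],[0,0,-30,0,0,0,70],[0,0,-25,0,0,0,70],[0,0,-15,0,0,0,70],[0,0,0,0,0,0,70]]]'

```text
time_s: 14.3
eef_pos: [0.5728, 0.0448, 0.2016]
eef_rot: [0.001, 0.991, 0.134, 0.003]
wrist_force: [1.0, 1.3, 0.5]
opening: 0.819
grasp_force: 0.0
```

```bash
python3 - <<'E'
from m import *
o=ctrl.get_obs();print(o['eef_pos'],o['opening'],o['grasp_force'],o['wrist_force'])
c=grab('scene','scene5'); cv2.imwrite('pics/s5c.png',cv2.resize(c['frame'][150:320,150:460],None,fx=2.5,fy=2.5,interpolation=cv2.INTER_CUBIC))
P=cloud(c);z=P[...,2]
for m,s,ce in comps((z>.048)&(z<.06)&(abs(P[...,1]-.045)<.05)&(abs(P[...,0]-.57)<.05),40): print(s,np.median(P[m],0))
E
```

```text
[0.57281505 0.04477039 0.20156323] 0.8187979973207068 0.0 [0.99900122 1.3482853  0.53255075]
[311 245  20  18 287] [0.57130699 0.04440647 0.05390349]
```

View pics/s5c.png

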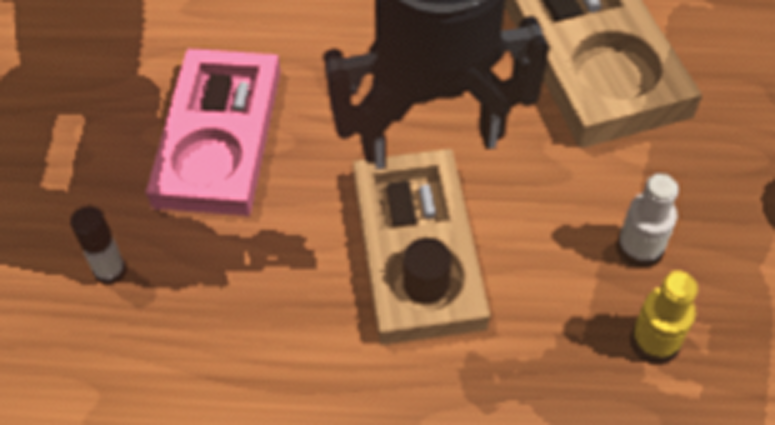

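The cap sits upright in the well at (427,270) in the crop, with its top at z = 0.054 as expected. The big stick stands uncapped at (645,235), the slim stick is untouched at (98,250), and the gripper is clear.

```bash
python3 -c "
from bench import ctrl
print(ctrl.hand_in())"
```

```text
the job is handed in; nothing more can be done
None
```

The big glue stick's cap now sits mouth down on the floor of the round well in the smaller wooden organiser, the big stick stands uncapped and upright where it was, the slim stick was not touched, and the job is handed in.

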